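Unpack a pattern roller and mount it on the carving stand

ROBOT

A 6-joint arm with a two-finger parallel gripper is mounted at the origin on the work surface. World frame = base frame: x ahead of the robot, y to its left, z up, the work surface at z = 0. Lengths are in m, angles in rad, forces in N, time in s.
With the tool pointing down it reaches from about 0.375 to 0.9 m from the base axis. Payload 3.1 kg.
Tool frame: the origin (TCP) lies midway between the tips of the shut fingers; the grasp point (between the pads) lies 19 mm behind it (manip.pinch_z is the distance from the TCP to the grasp point, in m); z points along the fingers, y is the line along which they close (so a half turn about z gives the same grasp; the last joint's range is limited). The gripper opens to 85 mm and grips with 20 to 120 N. Pads are 22 mm wide; open, the fingers measure 114 mm over their backs; the gripper's body (76 mm by 85 mm) begins 54 mm behind the grasp point. The pads swing forward as they close: fully open they stand 13 mm farther back than shut.
Start: joints at [1.141, 0.527, 1.433, -0, 1.181, -0.178], TCP at [0.155, 0.605, 0.231] pointing down, gripper open.
Joint ranges: [-3.08, 3.08], [-0.75, 2.2], [0.22, 2.44], [-1.43, 4.57], [0, 2.65], [-2.85, 2.85]. Speed limits (rad/s): [2.79, 2.79, 3.14, 3.14, 3.14, 3.14].

INTERFACE

Orientations are given as a unit quaternion [x, y, z, w].
In Python, from station import manip, viewer, ticket gives the robot as it stands.
- The arm moves only by the shell command python3 -m creep 'ROWS' [FORCE]. ROWS is JSON, a list of rows, each an object with "slide": the shift along the tool's x, y, z in cm, a list of three; "angular": the turn, a rotation vector about the tool's x, y, z in rad, a list of three; "claw": the opening, from -1 (shut) to 1 (fully open). A call has 1 to 10 rows; each row shifts and turns the commanded pose from where the row before left it, along the tool's axes as they then stand; what a row does not reach is not made up. A row lasts 1/12 s, in which the tool goes at most 41.7 mm and 7.16 degrees, less where a joint would pass 70% of its speed; a pose out of reach is approached as far as the arm can. A call with a gripper value outside its range is refused whole. The fingers move at their own pace and stop on an object; FORCE is the grip in N (left out, the last holds). Time passes only in rows, so rows that do not move let the fingers close. It gives the time, the measured TCP pose, the force, the opening and the grip force at its end, in the units of the state.
- manip.sense(): the state, without advancing time (a new reading comes with each control period).
- viewer.snapshot(name): name is "side" or "top"; returns the picture (480x640x3 uint8, blue, green, red); there is no depth.
- viewer.calibration(name): a dict with "fov_y" (degrees; the focal length in pixels is half the picture's height over the tangent of half this angle, whatever the lens; pixels are square), "cx", "cy" (the principal point, pixels), "T" (4x4, takes a point from camera to world coordinates). Camera axes: x right, y up, looking along -z (the intrinsics and any distortion apply to the point x, -y, -z); pixel columns grow to the right and rows downward; lengths in m; the calibration is good to about 2 mm. A picture is of the moment at which its call begins. calibration takes no time and is no camera call.
- ticket.sign_off(): hands the job in; it is judged then, once.
The state is a dict: "t": time; "q": joint angles; "qd": joint speeds; "tau": joint torques, N m; "tcp_pos": TCP position; "tool_rot": TCP orientation; "force": force on the tool from outside, world axes, zero at the start; "ft_torque": the same for the moment, N m; "finger_gap": opening from 0.0 (shut) to 1.0 (fully open); "gripper_force": force on a finger pad.
Only numpy, scipy, OpenCV 4.12 (cv2) and the standard library are available. Lean on these libraries where they do the work, as an engineer would, in place of code of your own. Each camera call takes 0.05 s, during which the arm holds its last target. There are 200 camera calls.

TASK

Fold both end flaps of the carton up and outward, well past upright, so that they stay open, and only then lift the pattern roller out. Lower it into the two V rests of the sloping carving stand before letting go, then slide the tailstock down the slope as far as the roller allows, so that both its end pins are seated in the cups. Let go of everything and leave the pots, flask, bowl, jar and brush where they stand.

Things in the scene. Friction and masses are not known exactly. Their poses are not given: they have to be found in the camera images.
- carton: Cardboard carton, fixed: 140 mm (its x) by 210 mm (its y) by 90 mm high, walls 4 mm. Origin: centre of its underside, z up. Its two long side flaps already hang down outside; the two end flaps still slant over the opening. Inside, two cork V rests at y = -45 and +45 mm (10 mm thick) carry the roller.
- flap_a (a joint): Angle of the end flap on the carton's +y end (rad): 0 lying flat over the opening, 1.57 upright, grows as it swings up and outward, stop at 2.5. The crease is stiff: it stays where it is left. 4 mm sheet, 70 mm from crease to free edge, 128 mm wide. It starts part raised (0.35 to 0.75), with over 65 mm between the two free edges.
- flap_a_hinge (a point): Middle of the crease of flap_a, 92 mm above the table, 103 mm from the carton's centre along its +y.
- flap_a_edge (a point): Middle of the free edge of flap_a (70 mm from the crease).
- flap_b (a joint): The same for the end flap on the carton's -y end.
- flap_b_hinge (a point): Middle of the crease of flap_b.
- flap_b_edge (a point): Middle of the free edge of flap_b.
- roller: Wooden pattern roller with dark grooves and brass end pins: barrel 34 mm diameter, 120 mm long; pins 18 mm diameter, 15 mm long; 150 mm overall, 0.1 kg. Both ends alike. Origin at its middle, x along its axis. It starts lying along the carton's y on the V rests, axis 55 mm above the table.
- bed: Blue sloping bed of the carving stand (fixed), 275 by 110 mm. Its x axis points up the slope (30 degrees), y across it, z square off it; origin on the bed's top surface, 85 mm above the table. Two white V rests at x = -48 and +34 mm (10 mm thick) hold the roller's axis along x, 45 mm off the bed.
- head_cup (a point): Mouth, on its axis, of the fixed aluminium cup at the bed's low end (bed x = -81 mm), facing up the slope: bore 24 mm, 10 mm deep (floor at x = -91 mm), 34 mm outside. The roller is home with its low pin on this floor, its middle at bed x = -16 mm.
- seat (a point): Point on the roller's axis line, at bed x = +4 mm, 45 mm off the bed: where the middle of the roller goes when laid in the rests, with both pins clear of the cups (10 mm either way).
- tailstock (a joint): Travel of the tailstock down the slope (m): 0 at the top, stop at 0.062. It carries a like cup facing down the slope. It starts between 0 and 0.015 and stays where it is left (about 2 N to slide); at 0.055 its cup floor meets the upper pin of a roller that is home in the low cup.
- tail_cup (a point): Mouth of the tailstock's cup, on its axis; at bed x = 104 mm minus the travel.
- tail_grip (a point): On the tailstock's red upright handle (20 mm along the slope, 16 mm across, square to the bed, from 68 to 110 mm off the bed), 92 mm off the bed.
- small_pot: Bystander: small blue pot with a white lid, 72 mm across, 80 mm high, standing between the carton and the stand. Origin: centre of its underside.
- glaze_bowl: Bystander: small white bowl, 72 mm across, 42 mm high, standing between the carton and the stand. Origin: centre of its underside.
- big_pot: Bystander: large white pot with a blue lid, 133 mm across, 120 mm high, at the back. Origin: centre of its underside.
- brown_pot: Bystander: brown lidded pot, 118 mm across, 105 mm high, at the left. Origin: centre of its underside.
- flask: Bystander: green glass flask, 68 mm across, 170 mm high, at the back. Origin: centre of its underside.
- brush_jar: Bystander: blue jar, 68 mm across, 95 mm high, with brushes standing in it up to 200 mm, at the back. Origin: centre of its underside.
- brush: Bystander: brush 170 mm long lying on the table at the right.
Not all that is in view belongs to the job. Of the things shaped like the roller, the wooden one is meant.

How it is judged:
By the outcome, as a careful person would: the job done as asked, in the order asked, and still so for the second after the job is handed in, with the robot touching nothing.
It also fails if it takes over 72 s, if anything falls off the work surface, if the arm or the gripper's body presses on something with over 40 N, if the wrist force passes 120 N, or if a joint passes its speed limit or range.

## Working session

There is one attempt and no reset: what is moved stays moved. The work goes in short steps, Python scripts to look and compute and a shell command to move; the robot and the scene stay as the last step left them, time stands still between calls to the robot, and variables do not carry over. Pictures are saved under pics/ and viewed, at most 10 in all, crops included, and the job is handed in when it is done.

```bash
mkdir -p pics; ls; python3 - <<'E'
from station import manip, viewer
import cv2, numpy as np
np.set_printoptions(precision=4,suppress=True)
for n in ("side","top"):
    im=viewer.snapshot(n); cv2.imwrite(f"pics/{n}0.png",im); c=viewer.calibration(n); print(n,{k:(np.array(v) if k=="T" else v) for k,v in c.items()})
print(manip.sense(), manip.pinch_z)
E
```

```text
pics
side {'fov_y': 46.44309348786054, 'cx': 323.6500461625539, 'cy': 239.91961280042642, 'T': array([[ 0.8315,  0.3814, -0.4038, -0.009 ],
       [-0.5555,  0.5701, -0.6053, -0.8395],
       [-0.0007,  0.7277,  0.6859,  1.0677],
       [ 0.    ,  0.    ,  0.    ,  1.    ]])}
top {'fov_y': 46.710898286510876, 'cx': 319.29662598120717, 'cy': 236.80354535743905, 'T': array([[-0.0075,  0.9896, -0.1435,  0.3692],
       [-1.    , -0.0076, -0.0004, -0.0118],
       [-0.0015,  0.1435,  0.9896,  1.4941],
       [ 0.    ,  0.    ,  0.    ,  1.    ]])}
{'t': 0.1, 'q': array([ 1.1415,  0.5284,  1.4338,  0.    ,  1.1814, -0.1785]), 'qd': array([ 0.0008, -0.0014, -0.0044,  0.0014, -0.0002, -0.0014]), 'tau': array([ -0.0003, -44.3303, -17.8587,  -0.0002,   0.0039,   0.    ]), 'tcp_pos': array([0.1548, 0.6048, 0.2304]), 'tool_rot': array([ 0.1251,  0.9921, -0.001 , -0.0003]), 'force': array([-0.6042, -0.2588,  0.184 ]), 'ft_torque': array([-0.0381,  0.0102, -0.0308]), 'gripper_force': 0.0, 'finger_gap': 0.9977238986596073} 0.0187
```

View pics/side0.png

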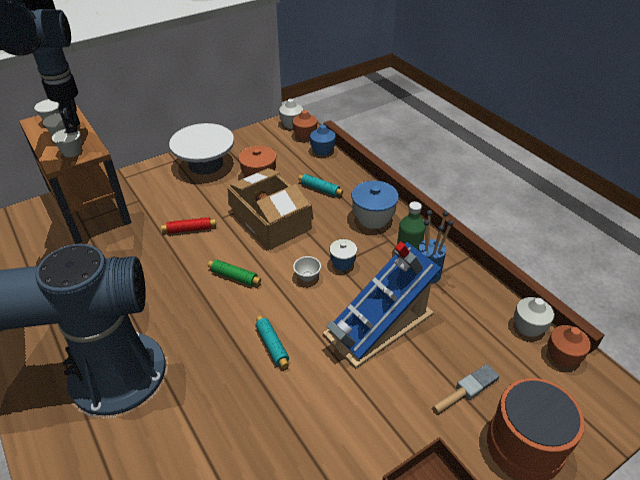

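View pics/top0.png

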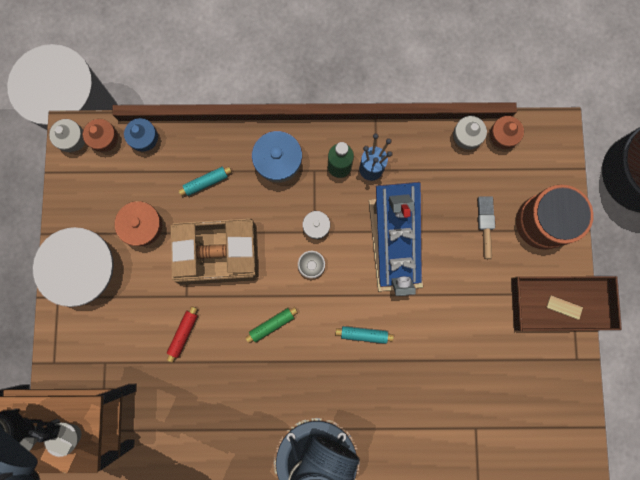

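The top view shows the carton at about (213,251) with the brown roller at (212,252) inside it, and the stand at (400,235) with its red handle at (406,211). The roller-shaped things are the red one (182,335), the green one (272,325), the teal ones (205,181) and (365,335), and the wooden one in the carton. Only the last is wood with brass pins. I'll confirm it and measure from enlarged crops.

```bash
python3 - <<'E'
import cv2,numpy as np
t=cv2.imread("pics/top0.png");s=cv2.imread("pics/side0.png")
def crop(im,x,y,w,h,k):
    c=cv2.resize(im[y:y+h,x:x+w],None,fx=k,fy=k,interpolation=cv2.INTER_CUBIC)
    for u in range(x-x%10+10,x+w,10):
        cv2.line(c,((u-x)*k,0),((u-x)*k,6 if u%50 else 16),(0,255,255),1)
    for v in range(y-y%10+10,y+h,10):
        cv2.line(c,(0,(v-y)*k),(6 if v%50 else 16,(v-y)*k),(0,255,255),1)
    return c
a=crop(t,163,205,100,85,8); cv2.imwrite("pics/c1.png",cv2.resize(a,(700,595)))
b=np.hstack([crop(t,365,175,66,120,5),crop(s,315,230,94,120,5)][:2]); cv2.imwrite("pics/c2.png",b);print(b.shape)
c=np.hstack([crop(s,222,160,95,90,8)]);cv2.imwrite("pics/c3.png",cv2.resize(c,(627,594)))
d=crop(s,320,235,130,130,4);cv2.imwrite("pics/c4.png",d)
e=np.hstack([crop(t,365,175,66,130,4),d]);cv2.imwrite("pics/c2.png",e);print(e.shape)
E
```

```text
(600, 800, 3)
(520, 784, 3)
```

View pics/c1.png

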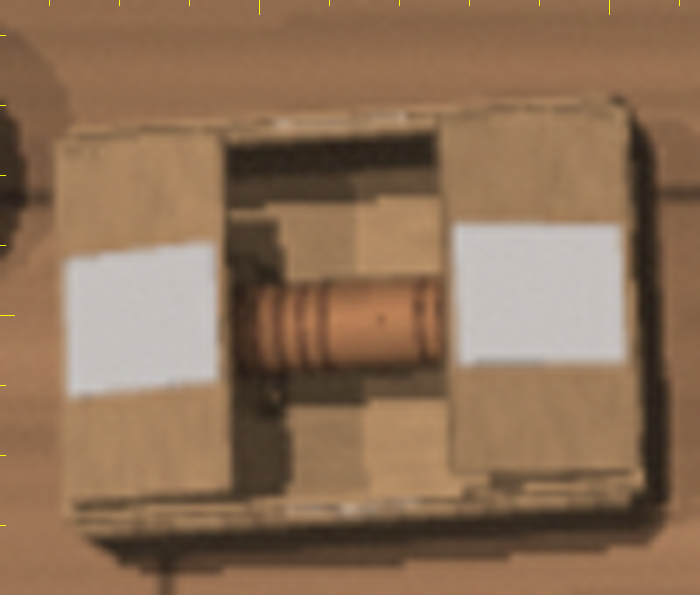

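View pics/c3.png

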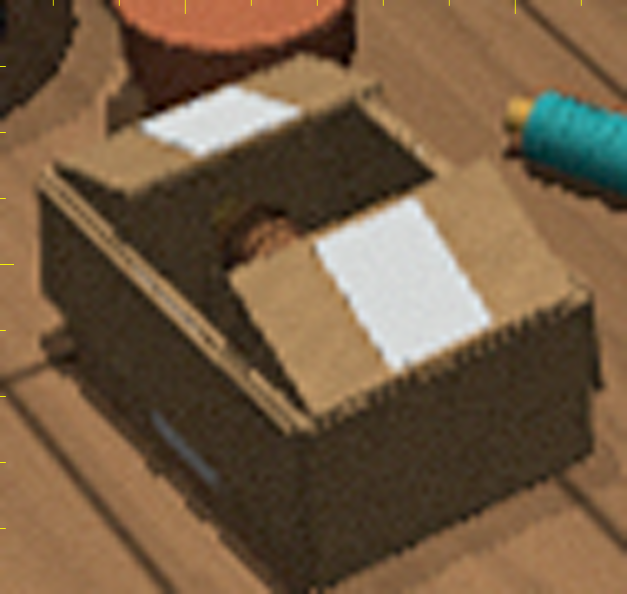

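View pics/c2.png

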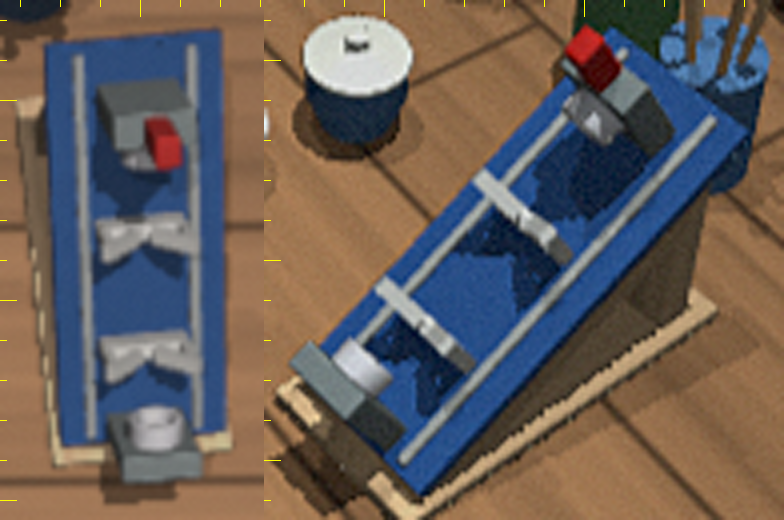

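The crops confirm the wooden roller: ringed, at (208,251) in the top view and just visible at (261,196) in the side view. Next I fit the carton and stand poses jointly over both views and overlay the models.

```bash
cat > h.py <<'E'
import numpy as np, cv2
from scipy.optimize import least_squares
from scipy.spatial.transform import Rotation as R
from station import manip, viewer
np.set_printoptions(precision=4,suppress=True)
CAL={n:viewer.calibration(n) for n in("side","top")}
def proj(n,P):
    c=CAL[n];T=np.array(c["T"]);f=240/np.tan(np.radians(c["fov_y"])/2)
    p=(np.atleast_2d(P)-T[:3,3])@T[:3,:3]
    return np.c_[c["cx"]-f*p[:,0]/p[:,2], c["cy"]+f*p[:,1]/p[:,2]]
def carton(p,P):  # p=x,y,yaw ; carton +y -> world +y-ish
    return np.atleast_2d(P)@R.from_euler("z",p[2]).as_matrix().T+[p[0],p[1],0]
def flap(p,s,th): # corners hinge(-x,+x), edge(-x,+x); s=+1/-1 end
    y=103-70*np.cos(th); z=92+70*np.sin(th)
    return carton(p,np.array([[-64,s*103,92],[64,s*103,92],[-64,s*y,z],[64,s*y,z]])/1e3)
def Rbed(yaw): return (R.from_euler("z",yaw)*R.from_euler("y",-np.pi/6)).as_matrix()
def bed(p,P): return np.atleast_2d(P)@Rbed(p[2]).T+[p[0],p[1],.085]
def tri(a,b): # a side px, b top px
    g=lambda X:np.r_[proj("side",X)[0]-a,proj("top",X)[0]-b]
    r=least_squares(g,[.55,0,.1]); return r.x,r.fun
E
python3 - <<'E'
from h import *
c1=lambda *a:np.array(a)/7+[163,205]; c3=lambda *a:np.array(a)/6.6+[222,160]
# order: hinge(-x),hinge(+x),edge(-x),edge(+x); +x world = picture up
A_t=c1((65,510),(57,140),(232,490),(222,130)); B_t=c1((635,468),(628,105),(452,470),(440,115))
A_s=c3((50,165),(305,55),(130,192),(382,90)); B_s=c3((312,418),(585,290),(230,270),(487,162))
def g(q):
    p=q[:3];a=flap(p,1,q[3]);b=flap(p,-1,q[4])
    return np.r_[proj("top",a)-A_t,proj("top",b)-B_t,proj("side",a)-A_s,proj("side",b)-B_s].ravel()
r=least_squares(g,[.5,.25,0,.5,.5],loss="soft_l1"); print(r.x); print(g(r.x).reshape(-1,2))
L=lambda a:np.array(a)/4+[365,175]; S=lambda a:(np.array(a)-[264,0])/4+[320,235]
bt=L([(47,43),(221,30),(231,432),(62,445)]); bs=S([(612,30),(747,130),(412,492)])
ht=L([(155,420)]);
def g2(q):
    k=np.array([[q[3]+.1375,.055,0],[q[3]+.1375,-.055,0],[q[3]-.1375,-.055,0],[q[3]-.1375,.055,0]])
    W=bed(q,k)
    return np.r_[proj("top",W)-bt,proj("side",W[:3])-bs,proj("top",bed(q,[-.081,0,.045]))-ht].ravel()
r2=least_squares(g2,[.55,-.2,0,.0],loss="soft_l1");print(r2.x);print(g2(r2.x).reshape(-1,2))
# overlay
q=r2.x
ims={n:cv2.imread(f"pics/{n}0.png") for n in("side","top")}
K=6;out=[]
for n,(x,y,w,h) in {"top":(370,178,60,120),"side":(328,235,100,115)}.items():
    im=cv2.resize(ims[n][y:y+h,x:x+w],None,fx=5,fy=5,interpolation=cv2.INTER_CUBIC)
    def pl(P,col,cl=True):
        u=(proj(n,bed(q,P))-[x,y]+.5)*5
        cv2.polylines(im,[np.int32(np.round(u))],cl,col,1)
    a=np.linspace(0,2*np.pi,40)
    for rr in(.012,.017): pl(np.c_[0*a-.081,rr*np.cos(a),.045+rr*np.sin(a)],(0,255,255))
    for rr in(.012,.017): pl(np.c_[0*a+.104,rr*np.cos(a),.045+rr*np.sin(a)],(0,255,0))
    c=q[3];pl([[c+.1375,.055,0],[c+.1375,-.055,0],[c-.1375,-.055,0],[c-.1375,.055,0]],(255,255,0))
    pl([[-.1,0,.045],[.12,0,.045]],(255,0,255),False)
    out.append(im)
h=max(o.shape[0] for o in out)
o=np.hstack([cv2.copyMakeBorder(o,0,h-o.shape[0],0,0,0) for o in out]);cv2.imwrite("pics/o1.png",o);print(o.shape)
E
```

```text
[0.5425 0.2605 0.0562 0.348  0.4849]
[[ 0.2956 -0.8207]
 [ 0.1494  2.0692]
 [ 0.4246 -0.3433]
 [ 0.228   0.3227]
 [ 0.4058 -0.0136]
 [-0.9334  1.9987]
 [-0.0759  0.2245]
 [-0.4045 -0.0882]
 [ 0.8996 -0.5227]
 [ 0.1953  0.0673]
 [-0.1275  0.2183]
 [ 0.5355 -1.126 ]
 [ 0.7419 -0.433 ]
 [-1.1607  0.2127]
 [-0.3891  0.4041]
 [ 0.2755 -1.0298]]
[ 0.5548 -0.2177  0.0763  0.0183]
[[-0.2017  1.015 ]
 [ 0.92    0.5856]
 [-1.0344  0.3577]
 [-0.2985  0.6103]
 [ 0.0409 -1.7749]
 [ 0.776  -0.2633]
 [ 1.3159  0.0943]
 [ 0.0768 -0.3588]]
(600, 800, 3)
```

View pics/o1.png

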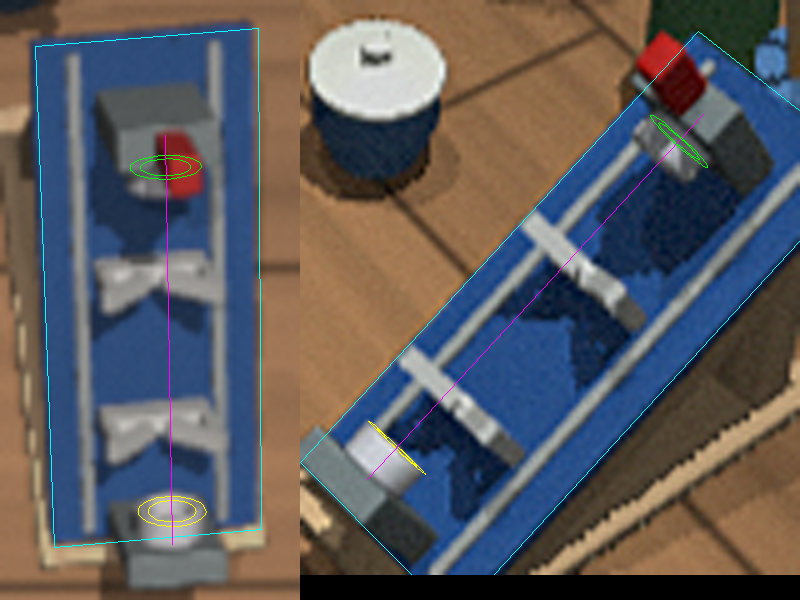

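The overlay agrees to about 2 mm. In the enlarged crop, the cup mouth sits at (172,512) in the top pane and (398,450) in the side pane. The tail cup mouth lies about 11 mm below its top position, so the travel is about 0.011. Now I shut the gripper, rise and turn.

```bash
cat >> h.py <<'E'
C=[.5425,.2605,.0562]; B=[.5548,-.2177,.0763]
def go(pos,Rt=None):
    s=manip.sense(); R0=R.from_quat(s["tool_rot"])
    d=R0.inv().apply(np.array(pos)-s["tcp_pos"])*100
    print("tool slide cm",d, "ang", None if Rt is None else (R0.inv()*Rt).as_rotvec(), "tcp",s["tcp_pos"],"t",round(s["t"],2))
def down(az): # tool z down, tool y at azimuth az
    y=np.array([np.cos(az),np.sin(az),0]);z=np.array([0,0,-1.]);return R.from_matrix(np.c_[np.cross(y,z),y,z])
E
python3 -m creep '[{"slide":[0,0,-0.7],"angular":[0,0,0.12],"claw":-1},{"slide":[0,0,-0.7],"angular":[0,0,0.12],"claw":-1},{"slide":[0,0,-0.7],"angular":[0,0,0.12],"claw":-1},{"slide":[0,0,-0.7],"angular":[0,0,0.12],"claw":-1},{"slide":[0,0,-0.7],"angular":[0,0,0.12],"claw":-1},{"slide":[0,0,-0.7],"angular":[0,0,0.12],"claw":-1},{"slide":[0,0,-0.7],"angular":[0,0,0.12],"claw":-1},{"slide":[0,0,0],"angular":[0,0,0.12],"claw":-1},{"slide":[0,0,0],"angular":[0,0,0.12],"claw":-1},{"slide":[0,0,0],"angular":[0,0,0.12],"claw":-1}]'
python3 - <<'E'
from h import *
print("roller px exp",proj("top",carton(C,[0,0,.055])),"seen ~(211.6,251.1)")
p=carton(C,[0,0,.28])[0]; go(p,down(C[2]))
a=C[2]+np.pi/2; print(proj("top",bed(B,[.093,0,.11])),proj("side",bed(B,[.093,0,.11])))
E
```

```text
t: 0.93
tcp_pos: [0.1549, 0.6051, 0.2799]
tool_rot: [0.666, 0.746, -0.0, 0.0]
force: [0.8, -0.3, -0.6]
finger_gap: 0.004
gripper_force: 0.0
roller px exp [[215.1976 251.0472]] seen ~(211.6,251.1)
tool slide cm [-38.6502  34.5835   0.0055] ang [-0.0005  0.0008  0.0579] tcp [0.1549 0.6051 0.2799] t 0.93
[[407.6933 224.4689]] [[391.2722 254.7008]]
```

```bash
python3 -m creep '[{"slide":[-2.97,2.66,0],"angular":[0,0,0],"claw":-1},{"slide":[-2.97,2.66,0],"angular":[0,0,0],"claw":-1},{"slide":[-2.97,2.66,0],"angular":[0,0,0],"claw":-1},{"slide":[-2.97,2.66,0],"angular":[0,0,0],"claw":-1},{"slide":[-2.97,2.66,0],"angular":[0,0,0],"claw":-1},{"slide":[-2.97,2.66,0],"angular":[0,0,0],"claw":-1},{"slide":[-2.97,2.66,0],"angular":[0,0,0],"claw":-1}]'>/dev/null
python3 -m creep '[{"slide":[-2.97,2.66,0],"angular":[0,0,0],"claw":-1},{"slide":[-2.97,2.66,0],"angular":[0,0,0],"claw":-1},{"slide":[-2.97,2.66,0],"angular":[0,0,0],"claw":-1},{"slide":[-2.97,2.66,0],"angular":[0,0,0],"claw":-1},{"slide":[-2.97,2.66,0],"angular":[0,0,0],"claw":-1},{"slide":[-2.97,2.66,0],"angular":[0,0,0],"claw":-1},{"slide":[0,0,0],"angular":[0,0,0.058],"claw":-1},{"slide":[0,0,0],"angular":[0,0,0],"claw":-1}]'
python3 - <<'E'
from h import *
p=carton(C,[0,0,.28])[0]; go(p,down(C[2]))
for f in [(0,.1),(.04,.1)]: print(carton(C,[0,f[0],f[1]]))
E
```

```text
t: 2.18
tcp_pos: [0.5461, 0.2614, 0.2795]
tool_rot: [0.687, 0.727, -0.0, -0.0]
force: [-0.6, 0.1, 0.3]
finger_gap: 0.003
gripper_force: 0.0
tool slide cm [-0.0707 -0.3668 -0.0507] ang [-0.0011  0.0001  0.0006] tcp [0.5461 0.2614 0.2795] t 2.18
[[0.5425 0.2605 0.1   ]]
[[0.5403 0.3004 0.1   ]]
```

```bash
python3 -m creep '[{"slide":[0,-0.37,3.0],"angular":[0,0,0],"claw":-1},{"slide":[0,0,3.5],"angular":[0,0,0],"claw":-1},{"slide":[0,0,3.5],"angular":[0,0,0],"claw":-1},{"slide":[0,0,3.5],"angular":[0,0,0],"claw":-1},{"slide":[0,0,3.0],"angular":[0,0,0],"claw":-1},{"slide":[0,0,1.5],"angular":[0,0,0],"claw":-1},{"slide":[0,0,0],"angular":[0,0,0],"claw":-1}]'
python3 -m creep '[{"slide":[1.4,0,0],"angular":[0,0,0],"claw":-1},{"slide":[1.3,0,0],"angular":[0,0,0],"claw":-1},{"slide":[1.1,0,-1],"angular":[0,0,0],"claw":-1},{"slide":[1.1,0,-1],"angular":[0,0,0],"claw":-1},{"slide":[1,0,-0.7],"angular":[0,0,0],"claw":-1},{"slide":[1,0,-0.7],"angular":[0,0,0],"claw":-1},{"slide":[1.1,0,-0.3],"angular":[0,0,0],"claw":-1},{"slide":[1.1,0,-0.3],"angular":[0,0,0],"claw":-1}]'
python3 -m creep '[{"slide":[1.2,0,0],"angular":[0,0,0],"claw":-1},{"slide":[1.2,0,0],"angular":[0,0,0],"claw":-1},{"slide":[1.2,0,0],"angular":[0,0,0],"claw":-1},{"slide":[1,0,0.8],"angular":[0,0,0],"claw":-1},{"slide":[0,0,0],"angular":[0,0,0],"claw":-1},{"slide":[0,0,0],"angular":[0,0,0],"claw":-1}]'
```

```text
t: 2.77
tcp_pos: [0.5365, 0.2633, 0.0961]
tool_rot: [0.684, 0.73, -0.004, -0.003]
force: [0.4, -0.2, 0.6]
finger_gap: -0.002
gripper_force: 0.0
t: 3.43
tcp_pos: [0.5352, 0.3564, 0.1417]
tool_rot: [0.684, 0.729, 0.001, 0.0]
force: [-0.2, -1.3, -1.1]
finger_gap: -0.003
gripper_force: 0.5
t: 3.93
tcp_pos: [0.5315, 0.4005, 0.1308]
tool_rot: [0.684, 0.729, -0.001, -0.0]
force: [0.1, -0.6, 0.7]
finger_gap: 0.005
gripper_force: 0.0
```

```bash
python3 -m creep '[{"slide":[-1.5,0,-3.0],"angular":[0,0,0],"claw":-1},{"slide":[-3.2,0,-1],"angular":[0,0,0],"claw":-1},{"slide":[-3.2,0,0],"angular":[0,0,0],"claw":-1},{"slide":[-3.2,0,0],"angular":[0,0,0],"claw":-1},{"slide":[-2.9,0.4,2],"angular":[0,0,0],"claw":-1},{"slide":[0,0,3],"angular":[0,0,0],"claw":-1},{"slide":[0,0,2],"angular":[0,0,0],"claw":-1},{"slide":[0,0,0],"angular":[0,0,0],"claw":-1}]'
python3 -m creep '[{"slide":[-1.4,0,0],"angular":[0,0,0],"claw":-1},{"slide":[-1.3,0,0],"angular":[0,0,0],"claw":-1},{"slide":[-1.1,0,-1],"angular":[0,0,0],"claw":-1},{"slide":[-1.1,0,-1],"angular":[0,0,0],"claw":-1},{"slide":[-1,0,-0.7],"angular":[0,0,0],"claw":-1},{"slide":[-1,0,-0.7],"angular":[0,0,0],"claw":-1},{"slide":[-1.1,0,-0.3],"angular":[0,0,0],"claw":-1},{"slide":[-1.1,0,-0.3],"angular":[0,0,0],"claw":-1}]'
python3 -m creep '[{"slide":[-1.2,0,0],"angular":[0,0,0],"claw":-1},{"slide":[-1.2,0,0],"angular":[0,0,0],"claw":-1},{"slide":[-1.2,0,0],"angular":[0,0,0],"claw":-1},{"slide":[-1,0,0.8],"angular":[0,0,0],"claw":-1},{"slide":[-0.3,0,0.3],"angular":[0,0,0],"claw":-1},{"slide":[0,0,0],"angular":[0,0,0],"claw":-1}]'
```

```text
t: 4.6
tcp_pos: [0.5422, 0.2581, 0.0983]
tool_rot: [0.686, 0.728, -0.004, -0.002]
force: [-0.4, 0.3, 0.0]
finger_gap: -0.003
gripper_force: 0.0
t: 5.27
tcp_pos: [0.5511, 0.1683, 0.1432]
tool_rot: [0.685, 0.729, 0.0, 0.001]
force: [0.7, 1.9, -0.2]
finger_gap: -0.001
gripper_force: 0.5
t: 5.77
tcp_pos: [0.5536, 0.1195, 0.1304]
tool_rot: [0.685, 0.728, -0.001, -0.0]
force: [0.3, -0.1, -0.2]
finger_gap: -0.002
gripper_force: 0.0
```

Next I rise and move clear toward +y, then take pictures of the open carton and the handle.

```bash
python3 -m creep '[{"slide":[2,0,-3.5],"angular":[0,0,0],"claw":-1},{"slide":[2,0,-3.5],"angular":[0,0,0],"claw":0},{"slide":[2,-1,-3.5],"angular":[0,0,0],"claw":0.3},{"slide":[0,-4,0],"angular":[0,0,0],"claw":0.5},{"slide":[0,-4,0],"angular":[0,0,0],"claw":0.5},{"slide":[0,-4,0],"angular":[0,0,0],"claw":0.5},{"slide":[0,-4,0],"angular":[0,0,0],"claw":0.5},{"slide":[0,0,0],"angular":[0,0,0],"claw":0.5}]'
python3 - <<'E'
from h import *
t=viewer.snapshot("top");s=viewer.snapshot("side");cv2.imwrite("pics/top1.png",t);cv2.imwrite("pics/side1.png",s)
def crop(im,x,y,w,h,k):
    c=cv2.resize(im[y:y+h,x:x+w],None,fx=k,fy=k,interpolation=cv2.INTER_CUBIC)
    for u in range(x-x%10+10,x+w,10): cv2.line(c,((u-x)*k,0),((u-x)*k,6 if u%50 else 16),(0,255,255),1)
    for v in range(y-y%10+10,y+h,10): cv2.line(c,(0,(v-y)*k),(6 if v%50 else 16,(v-y)*k),(0,255,255),1)
    return c
a=np.hstack([crop(t,155,210,106,75,4),crop(s,218,150,94,75,4)])
b=np.hstack([crop(t,383,185,40,36,10),crop(s,378,230,40,36,10)[:, :400]])
w=min(a.shape[1],b.shape[1]);o=np.vstack([a[:230,:800],cv2.copyMakeBorder(b,0,0,0,800-b.shape[1],0) if b.shape[1]<800 else b[:,:800]]);
print(a.shape,o.shape);cv2.imwrite("pics/v1.png",o[:600])
E
```

```text
t: 6.43
tcp_pos: [0.3676, 0.1695, 0.2341]
tool_rot: [0.684, 0.73, -0.006, -0.005]
force: [-1.2, 0.2, -0.7]
finger_gap: 0.751
gripper_force: 0.0
(300, 800, 3) (590, 800, 3)
```

View pics/v1.png

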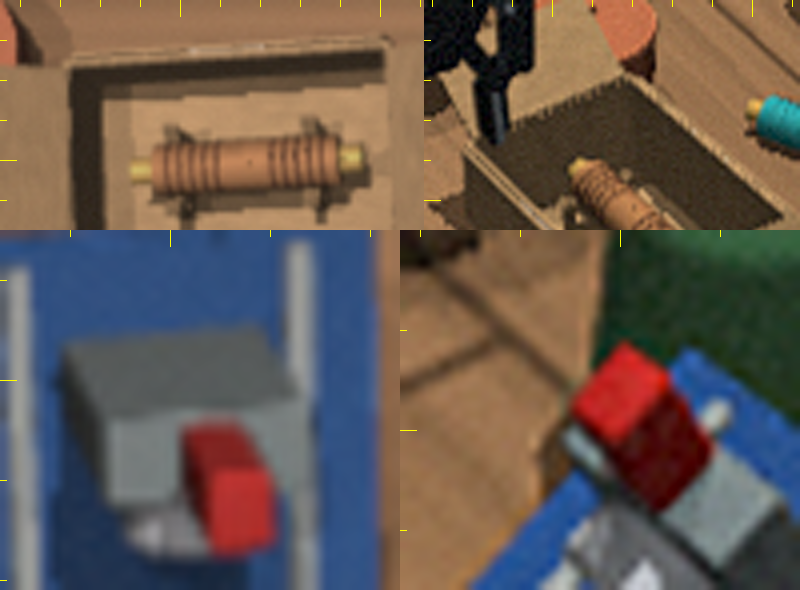

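Both flaps are open well past upright. In the top view the roller is fully visible at about (216.2,250.9), with pin ends at (187.5,252) and (245.5,249). The handle top is at (406.7,212.6) in the top view and (399.8,245.7) in the side view. Now I triangulate these.

```bash
python3 - <<'E'
from h import *
X,e=tri([399.8,245.7],[406.7,212.6]); Rb=Rbed(B[2]); print("handle top",X,e,"in bed",(X-[B[0],B[1],.085])@Rb)
X,e=tri([257.6,192.8],[188.2,252.0]); print("pin end",X,e)
# roller centre by top view at z=.055
r=least_squares(lambda q:proj("top",[q[0],q[1],.055])[0]-[216.2,250.9],[.54,.26]).x; print("roller",r)
print("pins pred",proj("top",carton(C,[[0,.075,.055],[0,-.075,.055]])),proj("side",carton(C,[[0,.075,.055]])))
for n in("top","side"): print(n,"handle pred t=.011", proj(n,bed(B,[.115,0,.11])))
go([r[0],r[1],.20],down(C[2]))
E
```

```text
handle top [ 0.6058 -0.2124  0.2372] [ 0.2004 -0.042  -0.1099  0.191 ] in bed [0.1204 0.0014 0.1062]
pin end [0.5412 0.332  0.05  ] [-0.0329  0.0038  0.0123 -0.027 ]
roller [0.5429 0.2579]
pins pred [[186.4385 252.8708]
 [243.9339 249.2251]] [[255.9835 191.1962]]
top handle pred t=.011 [[407.5571 215.5202]]
side handle pred t=.011 [[398.2384 247.1514]]
tool slide cm [ 7.6881 17.001   3.5874] ang [-0.0013  0.0002  0.0074] tcp [0.3781 0.1704 0.2361] t 6.53
```

```bash
python3 -m creep '[{"slide":[1.54,3.4,0],"angular":[0,0,0],"claw":0.5},{"slide":[1.54,3.4,0],"angular":[0,0,0],"claw":0.5},{"slide":[1.54,3.4,0],"angular":[0,0,0],"claw":0.5},{"slide":[1.54,3.4,0],"angular":[0,0,0],"claw":0.5},{"slide":[1.53,3.4,0],"angular":[0,0,0],"claw":0.5},{"slide":[0,0,2],"angular":[0,0,0],"claw":0.5},{"slide":[0,0,2],"angular":[0,0,0],"claw":0.5},{"slide":[0,0,0],"angular":[0,0,0],"claw":0.5},{"slide":[0,0,0],"angular":[0,0,0],"claw":0.5},{"slide":[0,0,0],"angular":[0,0,0],"claw":0.5}]'
python3 - <<'E'
from h import *
go([.543,.258,.039],down(C[2]))
E
```

```text
t: 7.37
tcp_pos: [0.5464, 0.2577, 0.1968]
tool_rot: [0.685, 0.729, 0.001, 0.0]
force: [-0.3, -0.4, 0.9]
finger_gap: 0.75
gripper_force: 0.0
tool slide cm [ 0.0517 -0.3561 15.7755] ang [ 0.0013 -0.0002  0.0057] tcp [0.5464 0.2577 0.1968] t 7.37
```

```bash
python3 -m creep '[{"slide":[0.05,-0.36,3],"angular":[0,0,0],"claw":0.5},{"slide":[0,0,3],"angular":[0,0,0],"claw":0.5},{"slide":[0,0,3],"angular":[0,0,0],"claw":0.5},{"slide":[0,0,2.8],"angular":[0,0,0],"claw":0.5},{"slide":[0,0,2],"angular":[0,0,0],"claw":0.5},{"slide":[0,0,1.2],"angular":[0,0,0],"claw":0.5},{"slide":[0,0,0.8],"angular":[0,0,0],"claw":0.5},{"slide":[0,0,0],"angular":[0,0,0],"claw":0.5},{"slide":[0,0,0],"angular":[0,0,0],"claw":0.5}]'
python3 -m creep '[{"slide":[0,0,0],"angular":[0,0,0],"claw":0},{"slide":[0,0,0],"angular":[0,0,0],"claw":-0.5},{"slide":[0,0,0],"angular":[0,0,0],"claw":-1},{"slide":[0,0,0],"angular":[0,0,0],"claw":-1},{"slide":[0,0,0],"angular":[0,0,0],"claw":-1},{"slide":[0,0,0],"angular":[0,0,0],"claw":-1},{"slide":[0,0,0],"angular":[0,0,0],"claw":-1}]' 40
```

```text
t: 8.12
tcp_pos: [0.5427, 0.258, 0.0394]
tool_rot: [0.685, 0.729, 0.001, 0.001]
force: [0.7, -1.3, 0.7]
finger_gap: 0.748
gripper_force: 0.0
t: 8.7
tcp_pos: [0.5409, 0.2578, 0.0399]
tool_rot: [0.685, 0.729, -0.0, -0.0]
force: [-2.4, -0.7, 5.0]
finger_gap: 0.383
gripper_force: 39.2
```

```bash
python3 -m creep '[{"slide":[0,0,-1],"angular":[0,0,0],"claw":-1},{"slide":[0,0,-2.5],"angular":[0,0,0],"claw":-1},{"slide":[0,0,-3.5],"angular":[0,0,0],"claw":-1},{"slide":[0,0,-3.5],"angular":[0,0,0],"claw":-1},{"slide":[0,0,-3.5],"angular":[0,0,0],"claw":-1},{"slide":[0,0,-3.5],"angular":[0,0,0],"claw":-1},{"slide":[0,0,-3.5],"angular":[0,0,0],"claw":-1},{"slide":[0,0,-1],"angular":[0,0,0.12],"claw":-1},{"slide":[0,0,0],"angular":[0,0,0.12],"claw":-1},{"slide":[0,0,0],"angular":[0,0,0.12],"claw":-1}]'
python3 -m creep '[{"slide":[0,0,0],"angular":[0,0,0.12],"claw":-1},{"slide":[0,0,0],"angular":[0,0,0.12],"claw":-1},{"slide":[0,0,0],"angular":[0,0,0.12],"claw":-1},{"slide":[0,0,0],"angular":[0,0,0.12],"claw":-1},{"slide":[0,0,0],"angular":[0,0,0.12],"claw":-1},{"slide":[0,0,0],"angular":[0,0,0.12],"claw":-1},{"slide":[0,0,0],"angular":[0,0,0.12],"claw":-1},{"slide":[0,0,0],"angular":[0,0,0.12],"claw":-1},{"slide":[0,0,0],"angular":[0,0,0.12],"claw":-1},{"slide":[0,0,0],"angular":[0,0,0.1],"claw":-1}]'
cat >> h.py <<'E'
def bedtool(yaw): # tool x=bed x, y=-bed y, z=-bed z
    return R.from_matrix(Rbed(yaw)*[1,-1,-1])
E
python3 - <<'E'
from h import *
seat=bed(B,[.004,0,.045])[0]; a=bedtool(B[2]).apply([0,0,1]); print("seat",seat,"tool z",a)
# target TCP so that grasp point at seat, raised 8 cm off bed
rise=bed(B,[.004,0,.125])[0]+manip.pinch_z*a
print("rise tcp",rise); go(rise,bedtool(B[2])); go(rise,down(B[2]-np.pi/2))
E
```

```text
t: 9.53
tcp_pos: [0.5423, 0.2579, 0.2614]
tool_rot: [0.806, 0.592, 0.002, 0.001]
force: [-0.7, -0.6, -2.0]
finger_gap: 0.38
gripper_force: 39.9
t: 10.37
tcp_pos: [0.5415, 0.2576, 0.2593]
tool_rot: [0.999, 0.044, 0.001, -0.0]
force: [-0.6, -0.5, -1.3]
finger_gap: 0.382
gripper_force: 39.9
seat [ 0.5358 -0.2192  0.126 ] tool z [ 0.4985  0.0381 -0.866 ]
rise tcp [ 0.5053 -0.2215  0.1791]
tool slide cm [-7.7958 47.4155  8.0096] ang [-0.003   0.5225  0.0106] tcp [0.5415 0.2576 0.2593] t 10.37
tool slide cm [-7.7958 47.4155  8.0096] ang [-0.0001 -0.0011  0.0109] tcp [0.5415 0.2576 0.2593] t 10.37
```

```bash
python3 -m creep '[{"slide":[-0.3,2,0],"angular":[0,0,0.011],"claw":-1},{"slide":[-0.67,3.8,0],"angular":[0,0,0],"claw":-1},{"slide":[-0.67,3.9,0],"angular":[0,0,0],"claw":-1},{"slide":[-0.67,3.9,0],"angular":[0,0,0],"claw":-1},{"slide":[-0.67,3.9,0],"angular":[0,0,0],"claw":-1},{"slide":[-0.67,3.9,0],"angular":[0,0,0],"claw":-1},{"slide":[-0.67,3.9,0],"angular":[0,0,0],"claw":-1},{"slide":[-0.67,3.9,0],"angular":[0,0,0],"claw":-1},{"slide":[-0.67,3.9,0],"angular":[0,0,0],"claw":-1},{"slide":[-0.67,3.9,0],"angular":[0,0,0],"claw":-1}]'
python3 -m creep '[{"slide":[-0.67,3.9,0],"angular":[0,0,0],"claw":-1},{"slide":[-0.67,3.9,0],"angular":[0,0,0],"claw":-1},{"slide":[-0.3,2,0],"angular":[0,0,0],"claw":-1},{"slide":[0,0,0],"angular":[0,0.105,0],"claw":-1},{"slide":[0,0,0],"angular":[0,0.105,0],"claw":-1},{"slide":[0,0,0],"angular":[0,0.105,0],"claw":-1},{"slide":[0,0,0],"angular":[0,0.105,0],"claw":-1},{"slide":[0,0,0],"angular":[0,0.104,0],"claw":-1},{"slide":[0,0,0],"angular":[0,0,0],"claw":-1},{"slide":[0,0,0],"angular":[0,0,0],"claw":-1}]'
python3 - <<'E'
from h import *
a=bedtool(B[2]).apply([0,0,1])
go(bed(B,[.004,0,.125])[0]+manip.pinch_z*a,bedtool(B[2])); print(manip.sense()["q"])
E
```

```text
t: 11.2
tcp_pos: [0.5085, -0.1181, 0.2595]
tool_rot: [0.999, 0.041, 0.001, 0.0]
force: [-0.4, -0.3, -1.4]
finger_gap: 0.384
gripper_force: 40.0
t: 12.03
tcp_pos: [0.4998, -0.215, 0.2585]
tool_rot: [0.967, 0.039, 0.252, -0.011]
force: [0.1, 0.2, -0.6]
finger_gap: 0.382
gripper_force: 40.1
tool slide cm [-3.441   0.7095  7.1714] ang [-0.0043  0.0145  0.003 ] tcp [ 0.4998 -0.215   0.2585] t 12.03
[-0.8346  0.2722  1.9288  0.6303  0.7178  0.2197]
```

```bash
python3 -m creep '[{"slide":[-1.2,0.3,1.5],"angular":[0,0.014,0],"claw":-1},{"slide":[-1.2,0.2,2.4],"angular":[0,0,0],"claw":-1},{"slide":[-1.0,0.2,2.0],"angular":[0,0,0],"claw":-1},{"slide":[0,0,1.3],"angular":[0,0,0],"claw":-1},{"slide":[0,0,1.5],"angular":[0,0,0],"claw":-1},{"slide":[0,0,1.5],"angular":[0,0,0],"claw":-1},{"slide":[0,0,1.5],"angular":[0,0,0],"claw":-1},{"slide":[0,0,1],"angular":[0,0,0],"claw":-1},{"slide":[0,0,0],"angular":[0,0,0],"claw":-1},{"slide":[0,0,0],"angular":[0,0,0],"claw":-1}]'
python3 - <<'E'
from h import *
a=bedtool(B[2]).apply([0,0,1])
go(bed(B,[.004,0,.045])[0]+manip.pinch_z*a,bedtool(B[2]))
t=viewer.snapshot("top");s=viewer.snapshot("side");cv2.imwrite("pics/top2.png",t);cv2.imwrite("pics/side2.png",s)
f=lambda im,x,y,w,h:cv2.resize(im[y:y+h,x:x+w],None,fx=5,fy=5,interpolation=cv2.INTER_CUBIC)
cv2.imwrite("pics/v2.png",np.hstack([f(t,370,178,60,118),f(s,328,232,100,118)]))
E
```

```text
t: 12.87
tcp_pos: [0.5369, -0.2187, 0.1315]
tool_rot: [0.965, 0.041, 0.26, -0.012]
force: [-0.5, 0.4, 0.3]
finger_gap: 0.387
gripper_force: 40.1
tool slide cm [-0.3804  0.0423  2.2883] ang [-0.0054 -0.0021  0.0076] tcp [ 0.5369 -0.2187  0.1315] t 12.87
```

View pics/v2.png

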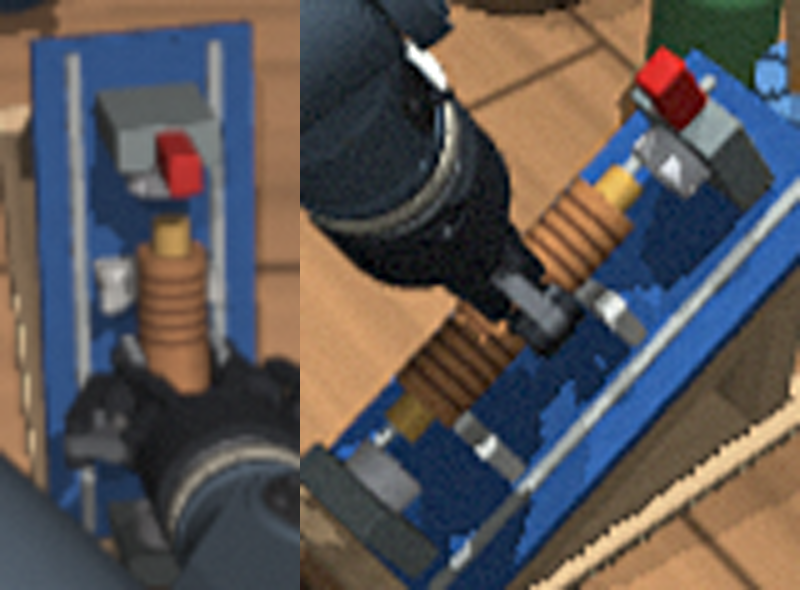

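```bash
python3 - <<'E'
from h import *
s=manip.sense();Rt=R.from_quat(s["tool_rot"]);g=s["tcp_pos"]-manip.pinch_z*Rt.apply([0,0,1])
print("grasp in bed",(g-[B[0],B[1],.085])@Rbed(B[2]))
P=[g+Rt.apply([x,0,0]) for x in(-.075,-.06,0,.06,.075)]
for n,o,sh in(("top",(370,178),0),("side",(328,232),300)):
    print(n,((proj(n,P)-o+.5)*5+[sh,0]).round(0).tolist())
print("rest tops in v2 side", ((proj("side",bed(B,[[-.048,0,.045],[.034,0,.045],[-.048,0,.028],[.034,0,.028],[-.048,0,.021],[.034,0,.021]]))-[328,232]+.5)*5+[300,0]).round(0).tolist())
E
```

```text
grasp in bed [0.0074 0.0001 0.0688]
top [[181.0, 507.0], [180.0, 480.0], [177.0, 369.0], [174.0, 255.0], [174.0, 226.0]]
side [[399.0, 424.0], [422.0, 398.0], [514.0, 297.0], [606.0, 195.0], [629.0, 170.0]]
rest tops in v2 side [[447.0, 407.0], [572.0, 271.0], [460.0, 419.0], [584.0, 285.0], [466.0, 424.0], [589.0, 290.0]]
```

```bash
python3 -m creep '[{"slide":[-0.35,0.03,0.6],"angular":[0,0,0],"claw":-1},{"slide":[0,0,0.6],"angular":[0,0,0],"claw":-1},{"slide":[0,0,0.5],"angular":[0,0,0],"claw":-1},{"slide":[0,0,0.2],"angular":[0,0,0],"claw":-1},{"slide":[0,0,0],"angular":[0,0,0],"claw":-1},{"slide":[0,0,0],"angular":[0,0,0],"claw":-1},{"slide":[0,0,0],"angular":[0,0,0],"claw":-1}]'
python3 - <<'E'
from h import *
s=manip.sense();Rt=R.from_quat(s["tool_rot"]);g=s["tcp_pos"]-manip.pinch_z*Rt.apply([0,0,1])
print("grasp in bed",(g-[B[0],B[1],.085])@Rbed(B[2]),"F in tool",Rt.inv().apply(s["force"]),"T",s["ft_torque"])
E
```

```text
t: 13.55
tcp_pos: [0.5418, -0.2185, 0.1132]
tool_rot: [0.965, 0.04, 0.259, -0.011]
force: [0.6, -0.0, -0.3]
finger_gap: 0.384
gripper_force: 40.2
grasp in bed [0.0028 0.0001 0.0496] F in tool [0.3478 0.084  0.5798] T [-0.0174  0.2928  0.0342]
```

```bash
python3 -m creep '[{"slide":[0,0,0.2],"angular":[0,0,0],"claw":-1},{"slide":[0,0,0],"angular":[0,0,0],"claw":-1},{"slide":[0,0,0],"angular":[0,0,0],"claw":-1}]'
python3 -m creep '[{"slide":[0,0,0.15],"angular":[0,0,0],"claw":-1},{"slide":[0,0,0],"angular":[0,0,0],"claw":-1},{"slide":[0,0,0],"angular":[0,0,0],"claw":-1}]'
python3 - <<'E'
from h import *
s=manip.sense();Rt=R.from_quat(s["tool_rot"]);g=s["tcp_pos"]-manip.pinch_z*Rt.apply([0,0,1])
print("grasp in bed",(g-[B[0],B[1],.085])@Rbed(B[2]),"F in tool",Rt.inv().apply(s["force"]),"T",s["ft_torque"])
E
```

```text
t: 13.8
tcp_pos: [0.5426, -0.2179, 0.1122]
tool_rot: [0.965, 0.041, 0.26, -0.012]
force: [-3.8, 0.9, 6.0]
finger_gap: 0.383
gripper_force: 40.8
t: 14.05
tcp_pos: [0.5427, -0.2179, 0.1121]
tool_rot: [0.965, 0.041, 0.26, -0.011]
force: [-12.1, 0.5, 17.6]
finger_gap: 0.385
gripper_force: 42.3
grasp in bed [0.003  0.0006 0.0482] F in tool [ -1.596   -1.5009 -21.2389] T [0.0961 0.5463 0.3202]
```

```bash
python3 -m creep '[{"slide":[0,0,-0.12],"angular":[0,0,0],"claw":-1},{"slide":[0,0,0],"angular":[0,0,0],"claw":-0.1},{"slide":[0,0,0],"angular":[0,0,0],"claw":0.1},{"slide":[0,0,0],"angular":[0,0,0],"claw":0.3},{"slide":[0,0,0],"angular":[0,0,0],"claw":0.4},{"slide":[0,0,0],"angular":[0,0,0],"claw":0.4},{"slide":[0,0,0],"angular":[0,0,0],"claw":0.4}]'
python3 -m creep '[{"slide":[0,0,-1.5],"angular":[0,0,0],"claw":0.4},{"slide":[0,0,-3],"angular":[0,0,0],"claw":0.4},{"slide":[0,0,-3.5],"angular":[0,0,0],"claw":0.4},{"slide":[0,0,-3.5],"angular":[0,0,0],"claw":0.4},{"slide":[-3.5,0,0],"angular":[0,0,0],"claw":0.4},{"slide":[-3.5,0,0],"angular":[0,0,0],"claw":0.4},{"slide":[-3.5,0,0],"angular":[0,0,0],"claw":0.4},{"slide":[0,0,0],"angular":[0,0,0],"claw":0}]'
python3 - <<'E'
from h import *
t=viewer.snapshot("top");s=viewer.snapshot("side");cv2.imwrite("pics/top3.png",t);cv2.imwrite("pics/side3.png",s)
f=lambda im,x,y,w,h:cv2.resize(im[y:y+h,x:x+w],None,fx=5,fy=5,interpolation=cv2.INTER_CUBIC)
cv2.imwrite("pics/v3.png",np.hstack([f(t,370,178,60,118),f(s,328,232,100,118)]))
for n,o,sh in(("top",(370,178),0),("side",(328,232),300)):
    print(n,((proj(n,bed(B,[[x,0,.045] for x in(-.071,.004,.064,.079)]))-o+.5)*5+[sh,0]).round(0).tolist())
E
```

```text
t: 14.63
tcp_pos: [0.543, -0.2183, 0.1108]
tool_rot: [0.965, 0.04, 0.259, -0.012]
force: [-0.1, -0.3, -0.0]
finger_gap: 0.699
gripper_force: 0.0
t: 15.3
tcp_pos: [0.3926, -0.2296, 0.1568]
tool_rot: [0.966, 0.037, 0.257, -0.013]
force: [-0.3, 0.6, -0.4]
finger_gap: 0.574
gripper_force: 0.0
top [[171.0, 493.0], [169.0, 357.0], [167.0, 244.0], [166.0, 215.0]]
side [[412.0, 445.0], [527.0, 321.0], [618.0, 222.0], [641.0, 197.0]]
```

View pics/v3.png

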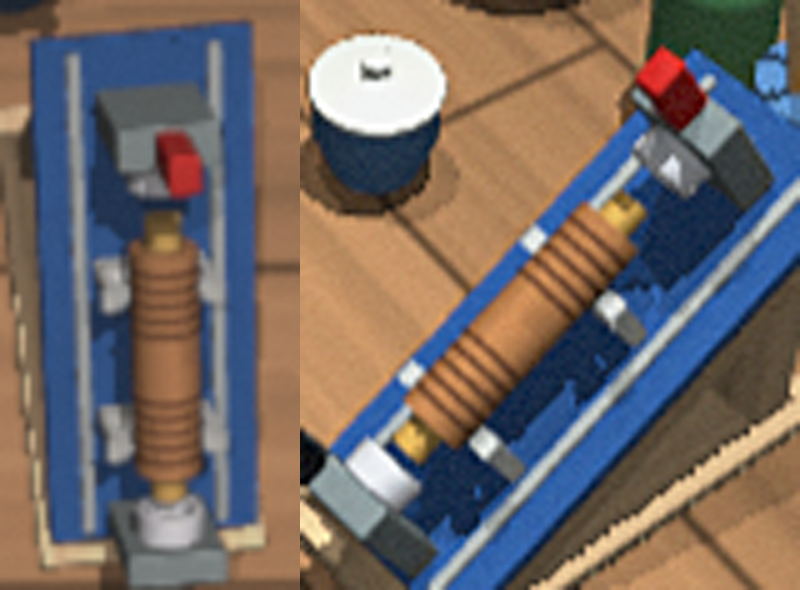

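The roller lies in both V rests with both pins clear of the cups: the low pin is at (165,490) in the top pane and the upper pin at (165,215). Next I take the tailstock handle.

```bash
cat >> h.py <<'E'
def st():
    s=manip.sense();Rt=R.from_quat(s["tool_rot"])
    print("tcp in bed",(s["tcp_pos"]-[B[0],B[1],.085])@Rbed(B[2]),"F tool",Rt.inv().apply(s["force"]),"gap",s["finger_gap"],"t",s["t"],"ang",(Rt.inv()*bedtool(B[2])).as_rotvec(),s["q"])
E
python3 - <<'E'
from h import *
st(); go(bed(B,[.1205,.001,.16])[0])
E
```

```text
tcp in bed [-0.1013 -0.0012  0.1433] F tool [ 0.4206 -0.316   0.2205] gap 0.4961258228223443 t 15.4 ang [-0.0054 -0.0011  0.0012] [-1.1022  0.4141  2.214   1.0566  0.5633 -0.5396]
tool slide cm [22.1798 -0.2011 -1.6429] ang None tcp [ 0.396  -0.231   0.1585] t 15.4
```

```bash
python3 -m creep '[{"slide":[0,-0.2,-1.7],"angular":[0,0,0],"claw":0},{"slide":[3,0,0],"angular":[0,0,0],"claw":0},{"slide":[3.2,0,0],"angular":[0,0,0],"claw":0},{"slide":[3.2,0,0],"angular":[0,0,0],"claw":0},{"slide":[3.2,0,0],"angular":[0,0,0],"claw":0},{"slide":[3.2,0,0],"angular":[0,0,0],"claw":0},{"slide":[3.2,0,0],"angular":[0,0,0],"claw":0},{"slide":[3.2,0,0],"angular":[0,0,0],"claw":0},{"slide":[0,0,0],"angular":[0,0,0],"claw":0},{"slide":[0,0,0],"angular":[0,0,0],"claw":0}]' 60
python3 - <<'E'
from h import *
st(); go(bed(B,[.1205,.001,.077])[0])
E
```

```text
t: 16.23
tcp_pos: [0.582, -0.2125, 0.2869]
tool_rot: [0.964, 0.042, 0.261, -0.011]
force: [-0.8, 0.2, -1.0]
finger_gap: 0.496
gripper_force: 0.0
tcp in bed [0.1248 0.0031 0.1611] F tool [-1.1606 -0.2539  0.444 ] gap 0.4960915144589069 t 16.2333 ang [-0.0045 -0.0046  0.0105] [-0.709   0.3234  1.7495  0.5495  0.7593  0.4289]
tool slide cm [-0.4713  0.245   8.4075] ang None tcp [ 0.582  -0.2125  0.2869] t 16.23
```

```bash
python3 -m creep '[{"slide":[-0.4,0.2,2.5],"angular":[0,0,0.01],"claw":0},{"slide":[0,0,2.5],"angular":[0,0,0],"claw":0},{"slide":[0,0,2],"angular":[0,0,0],"claw":0},{"slide":[0,0,1.2],"angular":[0,0,0],"claw":0},{"slide":[0,0,0],"angular":[0,0,0],"claw":0},{"slide":[0,0,0],"angular":[0,0,0],"claw":-0.3},{"slide":[0,0,0],"angular":[0,0,0],"claw":-0.6},{"slide":[0,0,0],"angular":[0,0,0],"claw":-1},{"slide":[0,0,0],"angular":[0,0,0],"claw":-1},{"slide":[0,0,0],"angular":[0,0,0],"claw":-1}]' 60
python3 - <<'E'
from h import *
st()
E
```

```text
t: 17.07
tcp_pos: [0.6167, -0.2119, 0.2128]
tool_rot: [0.965, 0.036, 0.259, -0.013]
force: [-2.9, 2.8, 3.2]
finger_gap: 0.175
gripper_force: 59.8
tcp in bed [0.1177 0.0011 0.0796] F tool [-0.6894 -2.9952 -4.085 ] gap 0.1751666475426725 t 17.0667 ang [-0.0054 -0.0019 -0.0035] [-0.6628  0.4699  1.7553  0.6362  0.6131  0.362 ]
```

```bash
python3 -m creep '[{"slide":[-0.5,0,0],"angular":[0,0,0],"claw":-1},{"slide":[-0.7,0,0],"angular":[0,0,0],"claw":-1},{"slide":[-0.7,0,0],"angular":[0,0,0],"claw":-1},{"slide":[-0.7,0,0],"angular":[0,0,0],"claw":-1},{"slide":[-0.6,0,0],"angular":[0,0,0],"claw":-1},{"slide":[-0.4,0,0],"angular":[0,0,0],"claw":-1},{"slide":[0,0,0],"angular":[0,0,0],"claw":-1}]'
python3 -c "from h import *;st()"
python3 -m creep '[{"slide":[-0.3,0,0],"angular":[0,0,0],"claw":-1},{"slide":[-0.1,0,0],"angular":[0,0,0],"claw":-1},{"slide":[0,0,0],"angular":[0,0,0],"claw":-1}]'
python3 -c "from h import *;st()"
```

```text
t: 17.65
tcp_pos: [0.585, -0.2145, 0.1944]
tool_rot: [0.965, 0.035, 0.259, -0.013]
force: [-5.9, 2.4, 5.2]
finger_gap: 0.174
gripper_force: 60.5
tcp in bed [0.081  0.0009 0.0796] F tool [-2.3679 -2.9049 -7.3679] gap 0.17396974719411729 t 17.65 ang [-0.0047 -0.0016 -0.0042] [-0.7072  0.4693  1.8375  0.7227  0.5705  0.2239]
t: 17.9
tcp_pos: [0.5821, -0.2148, 0.1928]
tool_rot: [0.965, 0.036, 0.26, -0.013]
force: [-3.7, 2.9, 6.2]
finger_gap: 0.179
gripper_force: 60.3
tcp in bed [0.0777 0.0008 0.0796] F tool [ 0.1375 -3.1958 -7.1224] gap 0.17857029125954535 t 17.9 ang [-0.0046 -0.0024 -0.0039] [-0.7117  0.4695  1.8452  0.7333  0.5665  0.2079]
```

```bash
python3 -m creep '[{"slide":[-0.2,0,0],"angular":[0,0,0],"claw":-1},{"slide":[0,0,0],"angular":[0,0,0],"claw":-1}]'
python3 -c "from h import *;st()"
python3 -m creep '[{"slide":[-0.2,0,0],"angular":[0,0,0],"claw":-1},{"slide":[0,0,0],"angular":[0,0,0],"claw":-1}]'
python3 -c "from h import *;st()"
python3 -m creep '[{"slide":[-0.2,0,0],"angular":[0,0,0],"claw":-1},{"slide":[0,0,0],"angular":[0,0,0],"claw":-1}]'
python3 -c "from h import *;st()"
```

```text
t: 18.07
tcp_pos: [0.5805, -0.2149, 0.1918]
tool_rot: [0.965, 0.036, 0.26, -0.013]
force: [-3.2, 3.4, 5.4]
finger_gap: 0.18
gripper_force: 60.3
tcp in bed [0.0758 0.0008 0.0796] F tool [ 0.1786 -3.6691 -6.1277] gap 0.18035720227622581 t 18.0667 ang [-0.0045 -0.0026 -0.0039] [-0.7142  0.4697  1.8495  0.7388  0.5643  0.1995]
t: 18.23
tcp_pos: [0.5796, -0.215, 0.1913]
tool_rot: [0.965, 0.035, 0.26, -0.013]
force: [-0.1, 4.9, 6.2]
finger_gap: 0.175
gripper_force: 60.1
tcp in bed [0.0747 0.0008 0.0796] F tool [ 3.364  -4.8887 -5.2167] gap 0.17480391176741777 t 18.2333 ang [-0.0047 -0.0041 -0.0041] [-0.7162  0.4698  1.8528  0.7455  0.5626  0.1911]
t: 18.4
tcp_pos: [0.5795, -0.2151, 0.1913]
tool_rot: [0.964, 0.035, 0.262, -0.013]
force: [5.5, 6.5, 6.1]
finger_gap: 0.17
gripper_force: 59.7
tcp in bed [0.0747 0.0007 0.0796] F tool [ 8.2745 -6.1137 -2.2042] gap 0.1704074483084945 t 18.4 ang [-0.0047 -0.0071 -0.0043] [-0.7176  0.4699  1.8547  0.7535  0.5613  0.1826]
```

```bash
python3 -m creep '[{"slide":[-0.3,0,0],"angular":[0,0,0],"claw":-1},{"slide":[-0.2,0,0],"angular":[0,0,0],"claw":-1},{"slide":[0,0,0],"angular":[0,0,0],"claw":-1}]'
python3 -c "from h import *;st()"
python3 -m creep '[{"slide":[0.7,0,0],"angular":[0,0,0],"claw":-1},{"slide":[0,0,0],"angular":[0,0,0],"claw":-0.8},{"slide":[0,0,0],"angular":[0,0,0],"claw":-0.4},{"slide":[0,0,0],"angular":[0,0,0],"claw":0},{"slide":[0,0,0],"angular":[0,0,0],"claw":0},{"slide":[0,0,0],"angular":[0,0,0],"claw":0}]'
python3 -c "from h import *;st()"
```

```text
t: 18.65
tcp_pos: [0.5794, -0.2152, 0.1913]
tool_rot: [0.963, 0.035, 0.266, -0.013]
force: [20.5, 11.9, 7.4]
finger_gap: 0.178
gripper_force: 58.8
tcp in bed [0.0746 0.0007 0.0797] F tool [ 22.0336 -10.3964   4.637 ] gap 0.17764770283400688 t 18.65 ang [-0.005  -0.0147 -0.005 ] [-0.721   0.4701  1.8596  0.7739  0.5584  0.1613]
t: 19.15
tcp_pos: [0.5789, -0.2157, 0.1897]
tool_rot: [0.965, 0.035, 0.259, -0.013]
force: [0.2, -0.2, 0.1]
finger_gap: 0.498
gripper_force: 0.0
tcp in bed [0.0733 0.0001 0.0786] F tool [0.2442 0.2204 0.0308] gap 0.4975905539259175 t 19.15 ang [-0.004  -0.0015 -0.0056] [-0.7171  0.4722  1.8533  0.7437  0.5609  0.1924]
```

Firm stop, and the handle is released. I retreat along the tool axis and check with a last picture.

```bash
python3 -m creep '[{"slide":[0,0,-2],"angular":[0,0,0],"claw":0},{"slide":[0,0,-3.5],"angular":[0,0,0],"claw":0},{"slide":[0,0,-3.5],"angular":[0,0,0],"claw":0},{"slide":[-3.5,0,-1],"angular":[0,0,0],"claw":0},{"slide":[-3.8,0,0],"angular":[0,0,0],"claw":0},{"slide":[-3.8,0,0],"angular":[0,0,0],"claw":0},{"slide":[-3.8,0,0],"angular":[0,0,0],"claw":0},{"slide":[-2,0,0],"angular":[0,0,0],"claw":0},{"slide":[0,0,0],"angular":[0,0,0],"claw":0},{"slide":[0,0,0],"angular":[0,0,0],"claw":0}]'
python3 - <<'E'
from h import *
t=viewer.snapshot("top");s=viewer.snapshot("side");cv2.imwrite("pics/top4.png",t);cv2.imwrite("pics/side4.png",s)
f=lambda im,x,y,w,h,k:cv2.resize(im[y:y+h,x:x+w],None,fx=k,fy=k,interpolation=cv2.INTER_CUBIC)
a=np.hstack([f(t,370,180,64,116,3),f(s,328,232,100,116,3)])
b=np.hstack([f(t,130,120,310,190,1.6),f(s,215,150,140,152,2)])
o=np.zeros((348+310,800,3),np.uint8)[:600]
a=np.hstack([f(t,370,180,60,92,4),f(s,328,240,100,92,4)])
o=np.zeros((600,800,3),np.uint8); o[:a.shape[0],:a.shape[1]]=a
b=np.hstack([f(t,140,130,300,150,1.5),f(s,210,150,230,150,1.5)]); h=600-a.shape[0]; o[a.shape[0]:,:min(800,b.shape[1])]=b[:h,:800]
cv2.imwrite("pics/v4.png",o)
E
```

```text
t: 19.98
tcp_pos: [0.3827, -0.2305, 0.1914]
tool_rot: [0.965, 0.033, 0.259, -0.013]
force: [-0.5, -0.8, -0.3]
finger_gap: 0.502
gripper_force: 0.0Traceback (most recent call last):
  File "<stdin>", line 9, in <module>
ValueError: could not broadcast input array from shape (225,795,3) into shape (232,795,3)
```

```bash
python3 - <<'E'
import cv2,numpy as np
t=cv2.imread("pics/top4.png");s=cv2.imread("pics/side4.png")
f=lambda im,x,y,w,h,k:cv2.resize(im[y:y+h,x:x+w],None,fx=k,fy=k,interpolation=cv2.INTER_CUBIC)
a=np.hstack([f(t,370,195,60,100,4),f(s,328,240,100,100,4)])
b=np.hstack([f(t,150,150,180,125,1.6),f(s,205,145,240,125,1.6)])
o=np.zeros((600,800,3),np.uint8);o[:400,:a.shape[1]]=a;o[400:600,:b.shape[1]]=b[:,:800]
cv2.imwrite("pics/v4.png",o)
E
```

```text
(no output)
```

View pics/v4.png

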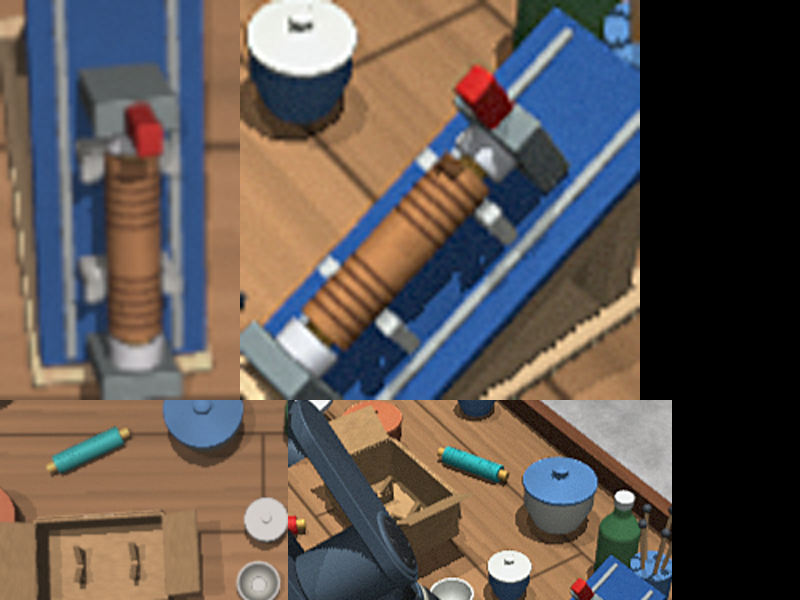

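Both pins are in the cups: the barrel is about 5 mm from each cup mouth, with the low cup at (138,352) and the tail cup at (480,150) in the crop. Both flaps are open, the bystanders haven't moved and the arm is clear.

```bash
python3 -c "
from station import ticket
print(ticket.sign_off())"
```

```text
the job is handed in; nothing more can be done
None
```

The job is handed in at about 20 s: both end flaps were folded open before the roller came out, the roller lies home in the V rests with both pins in the cups, the tailstock is against it, and everything is released with the bystanders left where they stood.

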